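Fit the soft jaw cap from its slide-lid box to the bench vice

TASK

The vice's jaw on your side is missing its soft cap, which lies in the wooden slide-lid box on the sloping rack: lift the lid's end over the lip, slide the lid out and lay it down flat on the open bench. Then take out the cap and lower it (do not drop it) over the bare jaw, deep skirt in the gap between the jaws, fully down and its ends about level with the jaw's, and let go. Leave everything else on the bench where it is.

Things in the scene. Friction and masses are not known exactly. Their poses are not given: they have to be found in the camera images.
- rack: Sloping grey steel rack fixed to the bench, plate 300 (y) x 170 up the slope (x), tilted 30 deg, low side towards the robot (-x), back ledge 150 above the bench, highest corner of the box 160. Origin on the bench under its middle, z up. In plan it spans x -70 to 105, y +-150. It carries the wooden slide-lid box, long side along y, and low tins beside it.
- box_mouth (a point): Wooden box on the rack, 118 (x) x 160 (y) outside, 100 x 144 inside. Point: centre of its mouth at the height of the groove floors, 50 above its underside, 44 above its inner floor. Axes: x up the slope (away from the robot), y along the box to its end with the lip, z square out of the mouth (30 deg from vertical). The closed lid's long edges lie in grooves in the side walls.
- box_lip (a point): Middle of the top of the lip: the box's +y end wall, 8 thick (y 72 to 80 from the mouth point), top 5.5 above the groove floors, level with the closed lid's top face. It blocks the lid until the lid's end is lifted over it; there is room to lift that end 6 to 13, the lid's back edge staying down. Axes as the box.
- box_strips (a point): Half-way along the box, 13 above the groove floor: front end of the two wooden strips that overhang the lid's edges (inwards to x +-49) from the back end to here. Their underside flares from 7 above the groove floor at the back to 13 here, top up to 19. Slid 72 or more to +y (riding over the lip, it rises a little) the lid is clear of them and lifts off. Axes as the box.
- lid_center (a point): The lid: loose wooden board 109 (x) x 141 (y) x 6 thick, about 0.1 kg, with a wooden grip bar across it. Point: centre of the board. Axes: z out of its top face, y towards the end with the bar, x across. Closed, its axes are parallel to the box's and its bar end lies 2 mm inside the lip.
- lid_grip (a point): Centre of the lid's grip bar: 60 long (x) x 14 wide (y) x 20 high, standing on the board's top face, 50 from the board's centre towards the lip end. Bar top 10 above this point, board's top face 10 below. Axes as the lid. Free on both y sides.
- lid_end (a point): Middle of the lower edge of the lid's bar end (70.5 from the board's centre along y, 3 below it). Axes as the lid. The lower edge of the opposite, back end lies 141 from it along -y.
- cap_center (a point): The soft jaw cap: plain aluminium channel 42 (x) x 100 (y) x 33 high (z), walls 5 thick, inside width 32, open below, about 0.12 kg. +x skirt deep (28 below the top plate), -x skirt short (14). Point: centre of these outer sizes, top 16.5 above it. In the box it rides a wooden saddle, axes as the box, top 9 below the mouth point, 29 free on each x side; grip it across x, tool tilted as the box.
- cap_skirt (a point): Point in the cap's deep skirt, 18.5 from the cap's centre along its x, 4 above the skirt's lower edge. Axes as the cap.
- jaw_top (a point): Dark iron bench vice fixed to the bench. Point: centre of the top of its bare fixed jaw, the one nearer the robot, 150 above the bench. Axes: x across the gap to the moving jaw, y along the jaw, z up. Jaw 25 (x) x 100 (y). Behind it the casting begins 17 lower and falls away. Vice spans x -100 to 255, y +-50; round foot of radius 88. A seated cap's centre is 11.5 below, deep skirt at +x.
- vice_jaw (a joint): Position of the moving jaw (m, 0 = mid, more = wider; stiff screw, does not move when pushed). That jaw already wears its own cap, top 155 above the bench; the free gap from the bare jaw's face to that cap is 58 mm + joint value.
- can: Bystander, not to be moved: plain round steel tin, 66 mm across, 100 high; origin at the centre of its underside.
- brick: Bystander, not to be moved: fire brick, 100 x 105 x 65 mm high; origin at the centre of its underside.
- hammer: Bystander, not to be moved: hammer lying on the bench, about 260 mm long (x); origin at the centre of its underside.
- spanner: Bystander, not to be moved: spanner lying flat, about 180 mm long (x); origin at the centre of its underside.
- clamp: Bystander, not to be moved: iron G-clamp lying flat, about 110 (x) x 105 (y) x 22 mm high; origin on the bench under the back of its frame, the screw towards -y.
- grinder: Bystander, not to be moved: hand angle grinder lying on its disc, 330 mm long (x), 70 high, side handle to +y; origin on the bench under its motor body.
- discs: Bystander, not to be moved: stack of grinding discs, 125 mm across, 24 high; origin at the centre of its underside.
Things that resemble listed ones, but are neither listed nor needed, are in the scene too. There is more than one size of the part that bears lid_center; the job needs the largest.

How it is judged:
By the outcome, as a careful person would: the job done as asked, in the order asked, and still so for the second after the job is handed in, with the robot touching nothing.
It also fails if it takes over 61 s, if anything falls off the work surface, if the arm or the gripper's body presses on something with over 40 N, if the wrist force passes 120 N, or if a joint passes its speed limit or range.

ROBOT

A 6-joint arm with a two-finger parallel gripper is mounted at the origin on the work surface. World frame = base frame: x ahead of the robot, y to its left, z up, the work surface at z = 0. Lengths are in m, angles in rad, forces in N, time in s.
With the tool pointing down it reaches from about 0.35 to 0.975 m from the base axis. Payload 4.9 kg.
Tool frame: the origin (TCP) lies where the fingers leave the gripper's body, on its centre line; the fingertips stand 73 mm ahead of it and the grasp point (between the pads) lies 54 mm ahead of it; z points along the fingers, y is the direction in which the jaws open and shut (so a half turn about z gives the same grasp; the last joint's range is limited). The gripper opens to 85 mm and grips with 20 to 120 N. Pads are 22 mm wide; open, the fingers measure 114 mm over their backs; the gripper's body (76 mm by 85 mm) begins 54 mm behind the grasp point. The pads swing forward as they close: fully open they stand 13 mm farther back than shut.
Start: joints at [1.059, 0.053, 1.613, -0, 1.476, -0.119], TCP at [0.239, 0.577, 0.304] pointing down, gripper open.
Joint ranges: [-3.01, 3.01], [-1.01, 2.22], [0.06, 2.58], [-1.02, 4.17], [0.09, 2.62], [-3.14, 3.14]. Speed limits (rad/s): [2.57, 2.57, 3.14, 3.14, 3.14, 3.14].

INTERFACE

Orientations are given as a rotation vector (axis times angle).
In Python, from station import monitor, vision, workorder gives the robot as it stands.
- The arm moves only by the tool arm_command, never from a script. Its argument "rows" is text: rows parted by semicolons, each of 6 numbers parted by spaces: the shift along the world's x, y, z in mm, then the turn, a rotation vector about the world's x, y, z in degrees. In form: tx ty tz wx wy wz; .... A call has 1 to 12 rows; each row is the pose to reach, as a shift and turn from the pose measured when the call began; what a row does not reach only later rows make up. A row lasts 1/8 s, in which the tool goes at most 62.5 mm and 10.7 degrees, less where a joint would pass 70% of its speed; a pose out of reach is approached as far as the arm can. A call with a gripper value outside its range is refused whole. "jaw" is the opening, from 0 (shut) to 1 (fully open), set as the call begins (left out, the last holds). The fingers move at their own pace and stop on an object; "squeeze" is the grip in N (left out, the last holds). Time passes only in rows, so rows that repeat a pose let the fingers close. It gives the time, the measured TCP pose, the force and the opening at its end, in the units of the state.
- monitor.get_obs(): the state, without advancing time (a new reading comes with each control period).
- vision.get_image(name): name is "side" or "top"; returns a dict with "frame" (400x640x3 uint8, red, green, blue), "vfov" (degrees; the focal length in pixels is half the picture's height over the tangent of half this angle, whatever the lens; pixels are square), "cx", "cy" (the principal point, pixels), "distortion" ([k1, k2, p1, p2, k3] as OpenCV has them; the pictures are not rectified), "R" (3x3) and "t" (3): a world point X has camera coordinates R X + t. Camera axes: x right, y down, z forward; pixel columns grow to the right and rows downward; lengths in m; the calibration is good to about 2 mm. A picture is of the moment at which its call begins. There is no depth.
- workorder.finish_job(): hands the job in, once; it reports no verdict.
The state is a dict: "t": time; "q": joint angles; "dq": joint speeds; "effort": joint torques, N m; "tool_pos": TCP position; "tool_rot": TCP orientation; "contact_force": force on the tool from outside, world axes, zero at the start; "wrist_torque": the same for the moment, N m; "opening": finger opening in m.
Only numpy, scipy, OpenCV 4.12 (cv2) and the standard library are available. Lean on these libraries where they do the work, as an engineer would, in place of code of your own. Each camera call takes 0.05 s, during which the arm holds its last target. There are 200 camera calls.

## Working session

There is one attempt and no reset: what is moved stays moved. The work goes in short steps, Python scripts to look and compute and a tool call to move; the robot and the scene stay as the last step left them, time stands still between calls to the robot, and variables do not carry over. Pictures are saved under pics/ and viewed, about 8 in all and at most 12, crops included, and the job is handed in when it is done.

Besides the shell and the picture viewer there is one more tool, called after "Request:" as a command line: name --argument value ..., lists and objects as JSON in quotes. arm_command: Moves the arm, as the interface text tells. Its arguments: {"type":"object","properties":{"rows":{"type":"string"},"jaw":{"type":"number"},"squeeze":{"type":"number"}},"required":["rows"]}

```bash
mkdir -p pics
cat > h.py <<'E'
import numpy as np, cv2
from station import monitor, vision, workorder
def cam(n):
    d=vision.get_image(n); f=d["frame"]; h=f.shape[0]
    fl=h/2/np.tan(np.radians(d["vfov"])/2)
    d["K"]=np.array([[fl,0,d["cx"]],[0,fl,d["cy"]],[0,0,1]]); d["D"]=np.array(d["distortion"],float)
    d["R"]=np.array(d["R"]);d["t"]=np.array(d["t"]);return d
def ray(d,px):
    u=cv2.undistortPoints(np.array(px,float).reshape(-1,1,2),d["K"],d["D"]).reshape(-1,2)
    v=np.c_[u,np.ones(len(u))]@d["R"]; return -d["R"].T@d["t"], v/np.linalg.norm(v,axis=1)[:,None]
def onplane(d,px,z):
    c,v=ray(d,px); return c+v*((z-c[2])/v[:,2])[:,None]
def onpl(d,px,p,n):
    c,v=ray(d,px); return c+v*(((p-c)@n)/(v@n))[:,None]
def proj(d,P):
    return cv2.projectPoints(np.array(P,float).reshape(-1,3),cv2.Rodrigues(d["R"])[0],d["t"],d["K"],d["D"])[0].reshape(-1,2)
def tri(d1,p1,d2,p2):
    c1,v1=ray(d1,p1);c2,v2=ray(d2,p2);out=[]
    for a,b in zip(v1,v2):
        s=np.linalg.lstsq(np.c_[a,-b],c2-c1,rcond=None)[0]; A=c1+a*s[0];B=c2+b*s[1]; out.append(np.r_[(A+B)/2,np.linalg.norm(A-B)])
    return np.array(out)
def save(d,name,crop=None,s=1):
    f=d["frame"][:,:,::-1]
    if crop: x0,y0,x1,y1=crop; f=f[y0:y1,x0:x1]
    cv2.imwrite("pics/"+name,cv2.resize(f,None,fx=s,fy=s,interpolation=cv2.INTER_CUBIC))
E
python3 - <<'E'
from h import *
for n in("top","side"):
    d=cam(n); save(d,n+"0.png",None,1.25); np.save(n+"0.npy",d,allow_pickle=True)
    print(n,d["vfov"],d["D"],-d["R"].T@d["t"],d["R"].round(3).tolist())
o=monitor.get_obs();print(o)
E
```

```text
top 46.621092178926595 [-0.01776608  0.          0.          0.          0.        ] [ 0.42507638 -0.02142658  1.61513232] [[-0.013, -1.0, -0.001], [-0.997, 0.013, -0.074], [0.074, 0.0, -0.997]]
side 45.390453913389855 [0.03580436 0.         0.         0.         0.        ] [ 0.15658949 -1.07270383  0.99638254] [[0.949, -0.316, 0.019], [-0.181, -0.591, -0.786], [0.26, 0.742, -0.618]]
{'t': 0.1, 'q': array([ 1.05896871e+00,  5.32900843e-02,  1.61417765e+00, -2.67620098e-05,
        1.47602698e+00, -1.19001944e-01]), 'dq': array([-0.00078112, -0.0018208 , -0.00373608, -0.00062798,  0.00085591,
        0.00079276]), 'effort': array([ 3.28545339e-04, -3.94899738e+01, -3.71363425e+01, -1.89942248e-04,
        3.93480237e-03,  2.46900663e-05]), 'tool_pos': array([0.23903736, 0.57700261, 0.30277379]), 'tool_rot': array([-6.12974943e-01, -3.08063469e+00,  2.85282789e-03]), 'contact_force': array([ 1.1357298 , -0.43191138, -0.43808888]), 'wrist_torque': array([ 0.02272285, -0.01771394, -0.00799811]), 'opening': 0.0854949174371792}
```

View pics/top0.png

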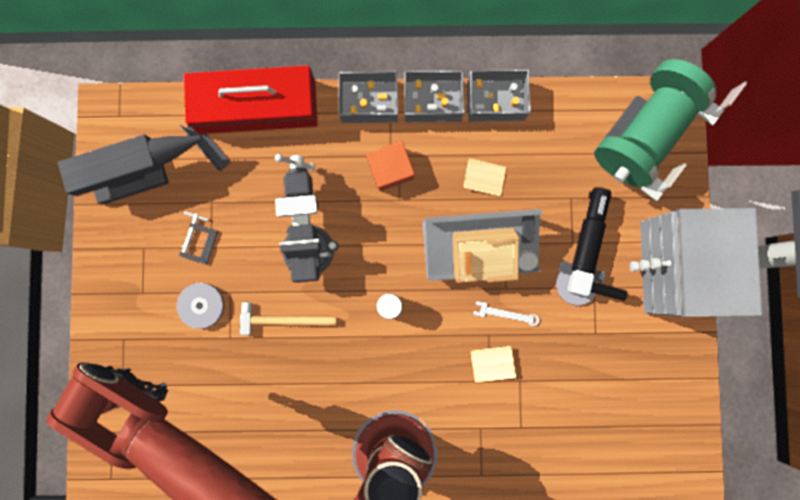

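View pics/side0.png

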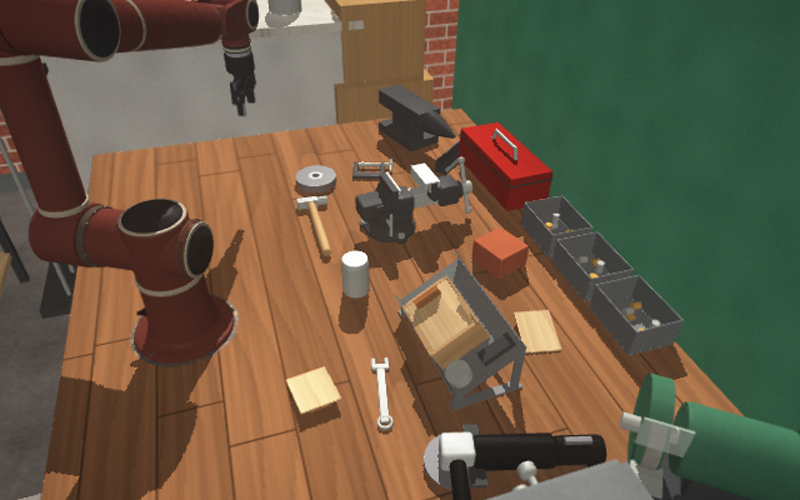

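The top view shows the rack and box at about (485,250), with the bar end on its left (+y). The vice is at about (303,240), the tin at (389,306), the hammer at (290,320), the brick at (390,165) and the spanner at (507,314). The two decoy boards are at (485,177) and (494,364). Next I'll zoom in on the box and the vice.

Run:
```python
from h import *
t=np.load("top0.npy",allow_pickle=True).item();s=np.load("side0.npy",allow_pickle=True).item()
def c(d,x,y,w,h,k): return cv2.resize(d["frame"][y:y+h,x:x+w,::-1],(w*k,h*k),interpolation=cv2.INTER_CUBIC)
A=np.hstack([c(t,335,162,100,70,4),c(s,315,200,100,70,4)])
B=np.hstack([c(t,205,140,80,75,4),c(s,280,120,100,75,4)])
B=cv2.copyMakeBorder(B,0,0,0,800-B.shape[1],cv2.BORDER_CONSTANT)
cv2.imwrite("pics/z1.png",np.vstack([A,B]))
```

```text
(no output)
```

View pics/z1.png

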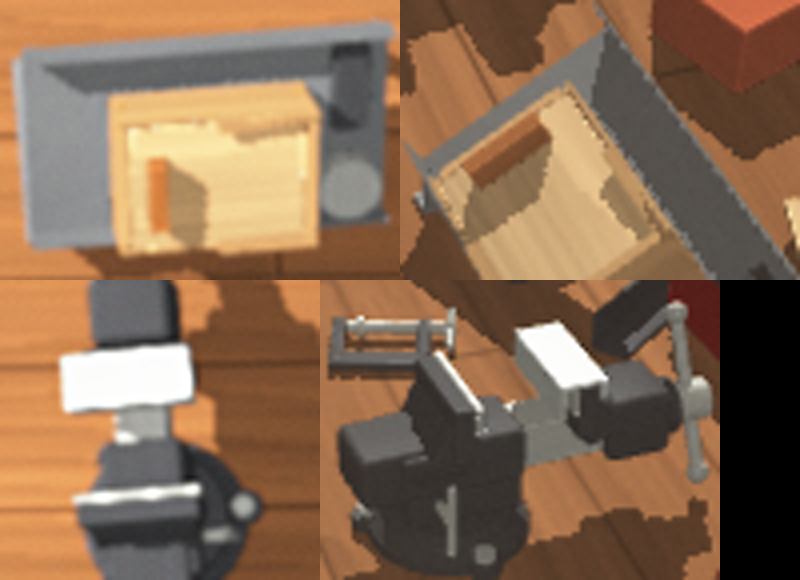

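Run:
```python
from h import *
t=np.load("top0.npy",allow_pickle=True).item();s=np.load("side0.npy",allow_pickle=True).item()
def c(d,x,y,w,h,k): 
    I=cv2.resize(d["frame"][y:y+h,x:x+w,::-1],(w*k,h*k),interpolation=cv2.INTER_LANCZOS4)
    for i in range(0,w,10): cv2.line(I,(i*k,0),(i*k,6),(255,255,0),1); cv2.putText(I,str(x+i),(i*k,18),0,.35,(255,255,0),1)
    for i in range(0,h,10): cv2.line(I,(0,i*k),(6,i*k),(255,255,0),1); cv2.putText(I,str(y+i),(8,i*k+4),0,.35,(255,255,0),1)
    return I
def hs(a,b):
    H=max(a.shape[0],b.shape[0]); f=lambda I:cv2.copyMakeBorder(I,0,H-I.shape[0],0,0,cv2.BORDER_CONSTANT); return np.hstack([f(a),f(b)])
cv2.imwrite("pics/z2.png",hs(c(t,359,180,57,50,7),c(s,318,218,57,76,7)))
cv2.imwrite("pics/z3.png",hs(c(t,215,150,46,60,8),c(s,285,130,54,60,8)))
for n,d,(x0,y0,x1,y1) in(("top",t,(359,180,416,230)),("side",s,(318,218,385,290))):
    f=d["frame"][y0:y1,x0:x1].astype(float); hsv=cv2.cvtColor(d["frame"],cv2.COLOR_RGB2HSV)[y0:y1,x0:x1]
    r=f[...,2]/(f[...,0]+1); m=((r<.42)&(hsv[...,0]<14)).astype(np.uint8)
    k,l,st,ce=cv2.connectedComponentsWithStats(m); 
    for i in range(1,k):
        if st[i,4]>15:
            p=np.argwhere(l==i)[:,::-1]+[x0,y0]; print(n,st[i],ce[i]+[x0,y0],cv2.boxPoints(cv2.minAreaRect(p.astype(np.float32))).tolist())
```

```text
top [14 22  4 18 60] [374.43333333 210.83333333] [[373.0, 202.0], [376.0, 202.0], [376.0, 219.0], [373.0, 219.0]]
top [  0  40  57  10 267] [388.65168539 227.0411985 ] [[359.0, 220.0], [415.0, 220.0], [415.0, 229.0], [359.0, 229.0]]
side [ 13  10  21  19 168] [341.16071429 237.28571429] [[330.1756591796875, 240.44595336914062], [347.8648681640625, 227.81082153320312], [352.3243408203125, 234.0540771484375], [334.6351318359375, 246.689208984375]]
```

View pics/z2.png

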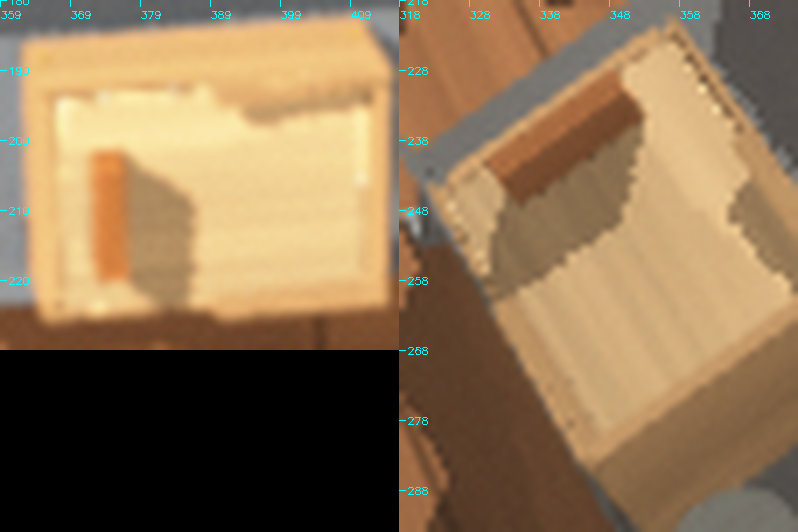

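View pics/z3.png

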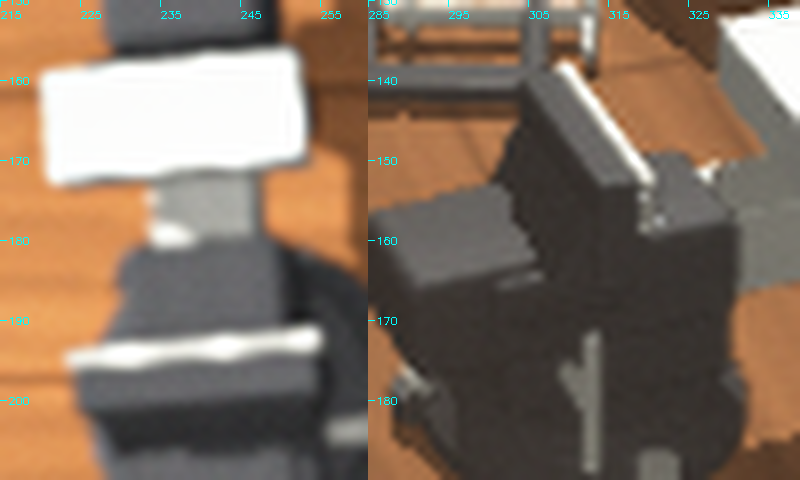

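z2 shows the box with its rim corners at (414,222.6) and (365,225.5) in top, and (345,284), (321.6,244.4) and (356.5,220.6) in side. The bar's top face runs from (330,240) to (349,227) in side. z3 shows the bare jaw's top: a bright edge plate at rows 191–194 and grey down to row 200, over columns 223–255.

Run:
```python
from h import *
np.set_printoptions(precision=4,suppress=True)
t=np.load("top0.npy",allow_pickle=True).item();s=np.load("side0.npy",allow_pickle=True).item()
T=[(413.9,222.6),(364.9,225.5),(372.1,219.5),(376.6,219.1),(376.4,200.9)]
S=[(344.8,283.9),(321.6,244.4),(330.1,240.4),(332.6,243.2),(352.4,234.4)]
P=tri(t,T,s,S);print("box rim -x-y, -x+y, bartop -x+y, -x-y, barbottom +x-y\n",P)
print("bar -x top/-> +x top via side only, check len",np.linalg.norm(P[3,:3]-P[4,:3]))
print("jaw top plane:")
a=onplane(t,[(223,193.5),(254.7,190.5),(224.5,200),(254.2,198)],.15);print(a)
b=onplane(s,[(308.75,137.25),(320.1,152.25),(304.1,139.5),(313.5,153)],.15);print(b)
# moving jaw cap top z .155 : top image
print("cap",onplane(t,[(220,159.0),(252.3,156.3),(221.2,172.5),(253,170)],.155))
print("bench tins: rack");
```

```text
box rim -x-y, -x+y, bartop -x+y, -x-y, barbottom +x-y
 [[ 0.4702 -0.3281  0.0971  0.0023]
 [ 0.4624 -0.1681  0.0888  0.0008]
 [ 0.48   -0.1888  0.1174  0.0007]
 [ 0.4815 -0.2032  0.1197  0.0004]
 [ 0.5384 -0.2018  0.1348  0.0013]]
bar -x top/-> +x top via side only, check len 0.058862189205378945
jaw top plane:
[[0.5679 0.2859 0.15  ]
 [0.5761 0.1852 0.15  ]
 [0.5472 0.2811 0.15  ]
 [0.5522 0.1868 0.15  ]]
[[0.5638 0.2883 0.15  ]
 [0.5719 0.1868 0.15  ]
 [0.5444 0.2786 0.15  ]
 [0.5499 0.1887 0.15  ]]
cap [[0.6778 0.2947 0.155 ]
 [0.685  0.1918 0.155 ]
 [0.6344 0.2907 0.155 ]
 [0.641  0.1897 0.155 ]]
bench tins: rack
```

```bash
cat >> h.py <<'E'
def edge(d,p,q,w,pol,n=40,trim=.06):
    """subpixel edge line near segment p-q: +-w px across, pol=sign of brightness step along the left-normal (rot +90 in image); returns fitted endpoints"""
    g=cv2.cvtColor(d["frame"],cv2.COLOR_RGB2GRAY).astype(np.float32); p,q=np.array(p,float),np.array(q,float)
    u=(q-p)/np.linalg.norm(q-p); nn=np.array([-u[1],u[0]]); o=np.arange(-w,w+.01,.2); out=[]
    for a in np.linspace(trim,1-trim,n):
        c=p+(q-p)*a; L=c+o[:,None]*nn
        v=cv2.remap(g,L[:,0].astype(np.float32)[None],L[:,1].astype(np.float32)[None],cv2.INTER_LINEAR)[0]
        gr=np.maximum(pol*np.gradient(cv2.GaussianBlur(v[:,None],(1,5),0)[:,0]),0); i=gr.argmax(); k=slice(max(0,i-4),i+5)
        out.append(c+nn*(gr[k]@o[k]/(gr[k].sum()+1e-9)))
    vx,vy,x,y=cv2.fitLine(np.array(out,np.float32),cv2.DIST_HUBER,0,.01,.01).ravel(); e=np.array([vx,vy]);m=np.array([x,y])
    r=np.array(out)-m; res=np.median(np.abs(r@[-e[1],e[0]]))
    return np.array([m+e*((p-m)@e),m+e*((q-m)@e)]),res
E
python3 - <<'E'
from h import *
np.set_printoptions(precision=4,suppress=True)
t=np.load("top0.npy",allow_pickle=True).item();s=np.load("side0.npy",allow_pickle=True).item()
def rep(n,d,p,q,z,w,pol):
    e,r=edge(d,p,q,w,pol); P=onplane(d,e,z); v=P[0]-P[1]; v*=np.sign(v[1])
    print(n,"res %.2f"%r,"yaw %.2f"%np.degrees(np.arctan2(-v[0],v[1])),P[:,:2].ravel(),e.round(1).tolist())
rep("box +x bottom",t,(363,185.3),(408,181.5),.1,2,1)
rep("box -x lip half",t,(365.5,225.3),(388,223.7),.09,2,-1)
rep("box -x strip half",t,(391,225),(413,223),.097,2,-1)
rep("jaw far T",t,(224,193.5),(254,191),.15,2,1)
rep("jaw near T",t,(225,200.5),(254,198.3),.15,1.5,-1)
rep("jaw far S",s,(309,137),(320,152),.15,1.5,1)
rep("jaw far S",s,(309,137),(320,152),.15,1.5,-1)
rep("jaw near S",s,(304.3,139.5),(313,152.5),.15,1.5,1)
rep("jaw near S",s,(304.3,139.5),(313,152.5),.15,1.5,-1)
rep("movcap far",t,(221,159.2),(251,156.5),.155,2,1)
rep("movcap near",t,(222,173),(252,170.5),.155,2,-1)
print("bench:",onplane(t,[(311,245),(392,254),(432,256),(395,292),(378,281),(412,300),(480,296),(420,320),(560,300)],0)[:,:2])
E
```

```text
box +x bottom res 0.15 yaw 3.88 [ 0.5946 -0.1634  0.6046 -0.3116] [[363.0, 185.0], [408.0, 181.4]]
box -x lip half res 0.20 yaw 3.69 [ 0.4625 -0.1699  0.4673 -0.2439] [[365.5, 225.3], [388.0, 223.6]]
box -x strip half res 0.11 yaw 3.53 [ 0.4624 -0.2526  0.4668 -0.3248] [[391.0, 225.0], [413.0, 223.3]]
jaw far T res 0.11 yaw 4.40 [0.5693 0.2828 0.5767 0.1876] [[224.0, 193.0], [253.9, 190.3]]
jaw near T res 0.17 yaw 4.50 [0.5444 0.2794 0.5516 0.1875] [[225.0, 200.9], [254.0, 198.2]]
jaw far S res 0.06 yaw 3.95 [0.5673 0.2914 0.5743 0.1899] [[309.5, 136.7], [320.5, 151.6]]
jaw far S res 0.03 yaw 4.14 [0.5614 0.2867 0.5687 0.1858] [[308.2, 137.6], [319.2, 152.6]]
jaw near S res 0.00 yaw 2.80 [0.545  0.2784 0.5493 0.192 ] [[304.3, 139.5], [313.0, 152.5]]
jaw near S res 0.05 yaw 4.52 [0.5437 0.2774 0.5503 0.1928] [[304.0, 139.7], [313.2, 152.3]]
movcap far res 0.07 yaw 4.61 [0.6804 0.2918 0.6881 0.1963] [[220.9, 158.2], [250.9, 155.3]]
movcap near res 0.20 yaw 3.41 [0.6362 0.2884 0.6419 0.193 ] [[221.9, 171.9], [251.9, 169.7]]
bench: [[ 0.3991  0.0117]
 [ 0.3643 -0.2684]
 [ 0.3554 -0.4069]
 [ 0.2339 -0.2756]
 [ 0.2723 -0.2179]
 [ 0.2059 -0.3335]
 [ 0.2159 -0.5686]
 [ 0.1376 -0.3592]
 [ 0.1977 -0.8456]]
```

```bash
cat >> h.py <<'E'
from scipy.spatial.transform import Rotation as Ro
def frame(yaw,tilt):  # box-like axes (x up slope, y along, z out)
    return Ro.from_euler('ZY',[yaw,-tilt],degrees=True)   # x -> (cos,.,+sin)
def go(pos,Rt):
    o=monitor.get_obs(); p=np.array(o["tool_pos"]); R0=Ro.from_rotvec(o["tool_rot"])
    w=(Rt*R0.inv()).as_rotvec(degrees=True)
    print("shift mm",((np.array(pos)-p)*1000).round(1),"turn deg",w.round(2),"|F|",np.round(o["contact_force"],1),"open",round(o["opening"],4),"t",round(o["t"],2),"q",np.round(o["q"],2))
def toolR(B,s=1): # tool z=-B.z, tool y=s*B.y
    M=B.as_matrix(); y=s*M[:,1]; z=-M[:,2]; return Ro.from_matrix(np.c_[np.cross(y,z),y,z])
MOUTH=np.array([.522,-.244,.1138]); BOX=frame(3.8,30)
GRIP=np.array([.510,-.1953,.1273]); JAW=np.array([.5598,.2355,.150]); VICE=frame(4.3,0)
E
python3 - <<'E'
from h import *
M=BOX.as_matrix();print(M.round(3))
go(GRIP+.105*M[:,2],toolR(BOX,1)); go(GRIP+.105*M[:,2],toolR(BOX,-1))
E
```

```text
[[ 0.864 -0.066 -0.499]
 [ 0.057  0.998 -0.033]
 [ 0.5    0.     0.866]]
shift mm [ 218.6 -775.8  -84.5] turn deg [ -4.81 -29.89  25.73] |F| [ 1.1 -0.4 -0.4] open 0.0855 t 0.1 q [ 1.06  0.05  1.61 -0.    1.48 -0.12]
shift mm [ 218.6 -775.8  -84.5] turn deg [  40.44   -6.81 -149.1 ] |F| [ 1.1 -0.4 -0.4] open 0.0855 t 0.1 q [ 1.06  0.05  1.61 -0.    1.48 -0.12]
```

Request:
arm_command --rows "40 -60 20 0 0 3; 80 -120 20 0 0 6; 120 -180 20 0 0 9; 150 -240 20 -1 -5 12; 180 -300 10 -2 -10 15; 200 -360 0 -3 -15 18; 210 -420 0 -3 -20 20; 215 -480 0 -4 -25 22; 218 -540 0 -4.8 -29.9 25.7; 218 -600 -20 -4.8 -29.9 25.7; 218 -660 -30 -4.8 -29.9 25.7; 218 -700 -40 -4.8 -29.9 25.7" --jaw 0.55

```text
t: 1.6
tool_pos: [0.4563, -0.114, 0.2651]
tool_rot: [-0.086, 2.615, 0.023]
contact_force: [1.6, -0.1, -0.4]
opening: 0.047
```

Run:
```python
from h import *
M=BOX.as_matrix(); go(GRIP+.105*M[:,2],toolR(BOX,1))
```

```text
shift mm [  1.3 -84.8 -46.8] turn deg [0.01 0.1  0.05] |F| [ 1.6 -0.1 -0.4] open 0.047 t 1.6 q [-0.53 -0.58  2.24  0.33  1.06 -2.27]
```

Request:
arm_command --rows "0 -30 -15 0 0.1 0; 1 -60 -30 0 0.1 0; 1 -85 -47 0 0.1 0; 1 -85 -47 0 0.1 0; 1 -85 -47 0 0.1 0"

```text
t: 2.22
tool_pos: [0.4573, -0.1986, 0.2181]
tool_rot: [-0.086, 2.617, 0.023]
contact_force: [-0.4, -0.0, 0.5]
opening: 0.0468
```

Run:
```python
from h import *
M=BOX.as_matrix(); go(GRIP+.105*M[:,2],toolR(BOX,1)); go(GRIP+.065*M[:,2],toolR(BOX,1))
t=cam("top");s=cam("side")
f=lambda d,x,y,w,h,k:cv2.resize(d["frame"][y:y+h,x:x+w,::-1],(w*k,h*k),interpolation=cv2.INTER_CUBIC)
cv2.imwrite("pics/g1.png",np.hstack([f(t,340,165,80,70,5),f(s,310,190,80,70,5)]))
```

```text
shift mm [ 0.3 -0.2  0.1] turn deg [-0.02 -0.01  0.04] |F| [-0.4 -0.   0.5] open 0.0468 t 2.23 q [-0.71 -0.41  2.21  0.43  0.99 -2.52]
shift mm [ 20.2   1.1 -34.5] turn deg [-0.02 -0.01  0.04] |F| [-0.4 -0.   0.5] open 0.0468 t 2.23 q [-0.71 -0.41  2.21  0.43  0.99 -2.52]
```

View pics/g1.png

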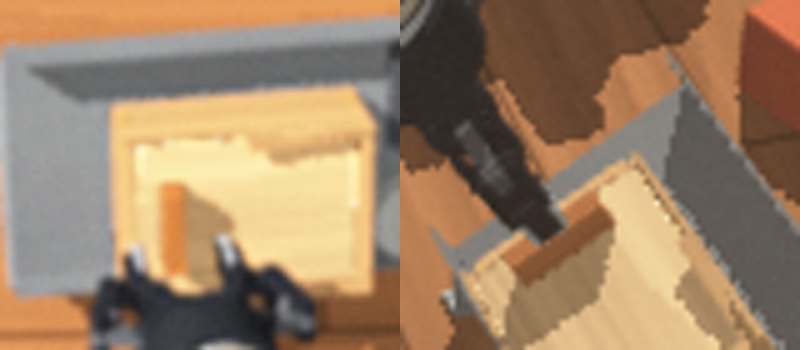

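g1 shows the fingers straddling the bar: tips at (137,245) and (228,245), bar at about (174,230), once parallax is allowed for. I'll descend and close.

Request:
arm_command --rows "5 0.3 -9 0 0 0; 10 0.5 -17 0 0 0; 15 0.8 -26 0 0 0; 18 1 -31 0 0 0; 20 1 -34.5 0 0 0; 20 1 -34.5 0 0 0"

```text
t: 3.08
tool_pos: [0.4777, -0.1973, 0.184]
tool_rot: [-0.087, 2.616, 0.023]
contact_force: [0.8, -0.2, -0.6]
opening: 0.047
```

Request:
arm_command --rows "0 0 0 0 0 0; 0 0 0 0 0 0; 0 0 0 0 0 0; 0 0 0 0 0 0" --jaw 0 --squeeze 40

```text
t: 3.58
tool_pos: [0.4777, -0.1975, 0.1845]
tool_rot: [-0.087, 2.616, 0.022]
contact_force: [-2.9, -0.0, 3.7]
opening: 0.0127
```

Run:
```python
from h import *
M=BOX.as_matrix(); o=monitor.get_obs(); p=np.array(o["tool_pos"]); piv=MOUTH-.071*M[:,1]
print(o["contact_force"],o["opening"])
for th,s,zb in[(1,0,0),(2,0,0),(3,0,0),(4,0,0.2),(4,10,.6),(4,20,1),(4,40,1.6),(4,60,2.2),(4,72,2.8),(4,85,3.5),(4,85,40)]:
    R=Ro.from_rotvec(M[:,0]*th,degrees=True); d=R.apply(p-piv)+piv+M[:,1]*s/1e3+M[:,2]*zb/1e3-p
    print(th,s,zb,(d*1e3).round(1),(M[:,0]*th).round(2))
```

```text
[-2.9261426  -0.04199404  3.70228073] 0.012668987671817754
1 0 0 [-0.9 -1.5  1.8] [0.86 0.06 0.5 ]
2 0 0 [-1.9 -3.1  3.6] [1.73 0.11 1.  ]
3 0 0 [-2.8 -4.6  5.4] [2.59 0.17 1.5 ]
4 0 0.2 [-3.8 -6.3  7.3] [3.46 0.23 2.  ]
4 10 0.6 [-4.7  3.7  7.6] [3.46 0.23 2.  ]
4 20 1 [-5.5 13.7  8. ] [3.46 0.23 2.  ]
4 40 1.6 [-7.1 33.6  8.5] [3.46 0.23 2.  ]
4 60 2.2 [-8.8 53.5  9. ] [3.46 0.23 2.  ]
4 72 2.8 [-9.9 65.5  9.5] [3.46 0.23 2.  ]
4 85 3.5 [-11.1  78.4  10.1] [3.46 0.23 2.  ]
4 85 40 [-29.3  77.2  41.7] [3.46 0.23 2.  ]
```

Request:
arm_command --rows "-0.5 -0.8 0.9 0.43 0.03 0.25; -0.9 -1.5 1.8 0.86 0.06 0.5; -1.9 -3.1 3.6 1.73 0.11 1; -2.8 -4.6 5.4 2.59 0.17 1.5; -3.8 -6.3 7.3 3.46 0.23 2; -3.8 -6.3 7.3 3.46 0.23 2"

```text
t: 4.32
tool_pos: [0.4739, -0.2042, 0.1919]
tool_rot: [-0.111, 2.615, 0.114]
contact_force: [-0.0, 0.3, -0.6]
opening: 0.0129
```

Run:
```python
from h import *
t=cam("top");s=cam("side")
f=lambda d,x,y,w,h,k:cv2.resize(d["frame"][y:y+h,x:x+w,::-1],(w*k,h*k),interpolation=cv2.INTER_CUBIC)
cv2.imwrite("pics/g2.png",np.hstack([f(t,350,170,70,65,5),f(s,315,205,80,90,5)[:325]]) if 0 else np.hstack([cv2.copyMakeBorder(f(t,350,170,70,65,5),0,125,0,0,cv2.BORDER_CONSTANT),f(s,315,205,85,90,5)]))
print(monitor.get_obs()["contact_force"],monitor.get_obs()["wrist_torque"],monitor.get_obs()["opening"])
```

```text
[-0.01650497 -0.84793682 -0.13670466] [-0.01065925  0.2644439  -0.00996244] 0.012948439233613109
```

View pics/g2.png

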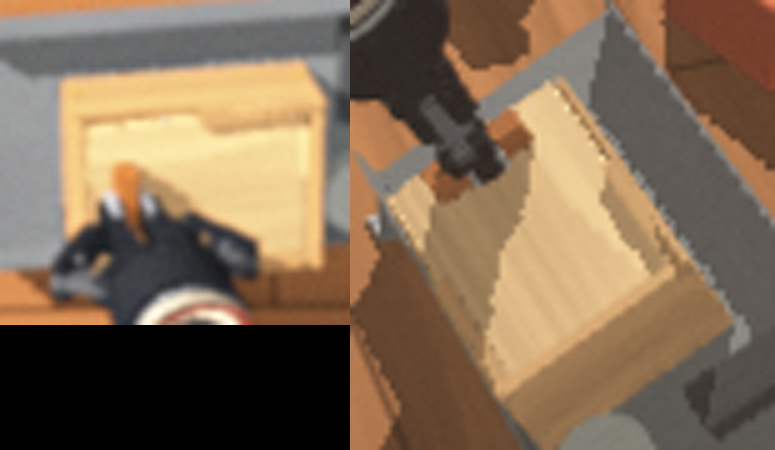

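g2 shows the lid's bar end raised at about (470,130), covering the lip, with the bar held. The forces are low, so I'll slide.

Request:
arm_command --rows "-0.4 5 0.2 0 0 0; -0.9 10 0.3 0 0 0; -1.3 15 0.5 0 0 0; -1.7 20 0.7 0 0 0; -2.1 25 0.8 0 0 0; -2.5 30 1 0 0 0; -2.9 35 1.1 0 0 0; -2.9 35 1.1 0 0 0"

```text
t: 5.42
tool_pos: [0.4709, -0.1685, 0.1927]
tool_rot: [-0.112, 2.615, 0.114]
contact_force: [0.3, 0.1, -0.6]
opening: 0.013
```

Request:
arm_command --rows "-0.7 8 0.3 0 0 0; -1.4 16 0.5 0 0 0; -2.1 25 0.7 0 0 0; -2.8 33 1 0 0 0; -3.8 42 1.6 0 0 0; -4.6 50 2.1 0 0 0; -5 55 2.5 0 0 0; -5 55 2.5 0 0 0"

```text
t: 6.42
tool_pos: [0.4659, -0.1132, 0.1953]
tool_rot: [-0.113, 2.615, 0.114]
contact_force: [0.1, -0.9, -0.5]
opening: 0.013
```

Request:
arm_command --rows "-3 1 5 0 0 0; -8 2 14 0 0 0; -16 4 28 0 0 0; -26 6 45 0 0 0; -36 8 62 0 0 0; -46 10 80 0 0 0; -60 10 100 0 0 0; -60 10 100 0 0 0"

```text
t: 7.42
tool_pos: [0.4061, -0.1038, 0.2982]
tool_rot: [-0.113, 2.611, 0.108]
contact_force: [0.6, -0.1, -0.7]
opening: 0.0129
```

Run:
```python
from h import *
o=monitor.get_obs();print(o["contact_force"],o["wrist_torque"],o["opening"],o["q"])
for yaw in(3.8,-20,-40): go([.22,-.48,.2],toolR(frame(yaw,0),1))
```

```text
[ 0.55559935 -0.08178303 -0.66704682] [-0.06847531  0.30983059  0.00267407] 0.012891868808423652 [-0.61763175 -0.76199888  2.29093118  0.39898358  1.25299068 -2.33114154]
shift mm [-186.1 -376.2  -98.2] turn deg [-5.64 29.99 -1.11] |F| [ 0.6 -0.1 -0.7] open 0.0129 t 7.42 q [-0.62 -0.76  2.29  0.4   1.25 -2.33]
shift mm [-186.1 -376.2  -98.2] turn deg [  0.67  30.75 -24.34] |F| [ 0.6 -0.1 -0.7] open 0.0129 t 7.42 q [-0.62 -0.76  2.29  0.4   1.25 -2.33]
shift mm [-186.1 -376.2  -98.2] turn deg [  6.1   30.7  -43.85] |F| [ 0.6 -0.1 -0.7] open 0.0129 t 7.42 q [-0.62 -0.76  2.29  0.4   1.25 -2.33]
```

Request:
arm_command --rows "-15 -35 0 0.6 3 -4.3; -30 -70 0 1.2 6 -8.7; -45 -110 0 1.8 9 -13; -60 -150 0 2.4 12 -17.5; -80 -190 0 3 15 -22; -100 -230 0 3.6 18 -26; -115 -270 0 4.3 21.5 -31; -130 -310 -20 4.9 24.5 -35; -150 -350 -40 5.5 27.6 -39.5; -166 -396 -70 6.1 30.7 -43.9; -166 -396 -98 6.1 30.7 -43.9; -166 -396 -98 6.1 30.7 -43.9"

```text
t: 8.93
tool_pos: [0.2394, -0.4982, 0.1958]
tool_rot: [-1.075, -2.947, -0.01]
contact_force: [-0.1, 0.4, -1.0]
opening: 0.0128
```

Run:
```python
from h import *
go([.24,-.50,.12],toolR(frame(-40,0),1));print(monitor.get_obs()["wrist_torque"])
```

```text
shift mm [  0.6  -1.8 -75.8] turn deg [-0.43 -0.14  0.08] |F| [-0.1  0.4 -1. ] open 0.0128 t 8.93 q [-1.26 -0.02  1.88  0.    1.3  -2.13]
[-0.01490981 -0.04506631  0.00809318]
```

Request:
arm_command --rows "0 0 -20 -0.4 -0.1 0; 0 -1 -40 -0.4 -0.1 0; 0 -1 -60 -0.4 -0.1 0; 0 -1 -80 -0.4 -0.1 0; 0 -1 -95 -0.4 -0.1 0; 0 -1 -103 -0.4 -0.1 0; 0 -1 -103 -0.4 -0.1 0"

```text
t: 9.8
tool_pos: [0.2393, -0.499, 0.0922]
tool_rot: [-1.076, -2.95, -0.002]
contact_force: [-0.0, 0.4, -0.5]
opening: 0.013
```

Run:
```python
from h import *
go([.24,-.50,.085],toolR(frame(-40,0),1))
t=cam("top");s=cam("side")
f=lambda d,x,y,w,h,k:cv2.resize(d["frame"][y:y+h,x:x+w,::-1],(w*k,h*k),interpolation=cv2.INTER_CUBIC)
np.save("s2.npy",s,allow_pickle=True)
px=proj(s,[.21,-.54,0])[0].astype(int);print(px)
x,y=max(px[0]-60,0),min(max(px[1]-70,0),280)
cv2.imwrite("pics/l1.png",np.hstack([f(t,340,160,100,120,4),f(s,x,y,100,120,4)]))
```

```text
shift mm [ 0.7 -1.  -7.2] turn deg [-0.08 -0.05  0.08] |F| [-0.   0.4 -0.5] open 0.013 t 9.8 q [-1.26  0.12  1.93 -0.    1.1  -2.13]
[261 415]
```

View pics/l1.png

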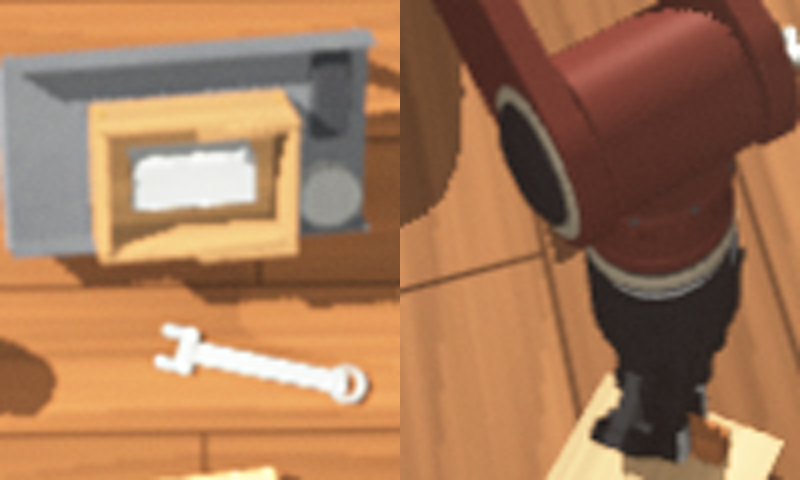

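l1 shows the cap white and bare in the box at about (195,180), and the lid held level over clear bench. I'll lower it to contact.

Request:
arm_command --rows "0 0 -2 0 0 0; 0 0 -4 0 0 0; 0 0 -6 0 0 0; 0 0 -8 0 0 0; 0 0 -8 0 0 0"

```text
t: 10.52
tool_pos: [0.2395, -0.4995, 0.0851]
tool_rot: [-1.076, -2.951, 0.0]
contact_force: [-0.5, 0.2, -0.8]
opening: 0.013
```

Request:
arm_command --rows "0 0 -1.5 0 0 0; 0 0 -3 0 0 0; 0 0 -3 0 0 0; 0 0 -3 0 0 0"

```text
t: 11.02
tool_pos: [0.2395, -0.4996, 0.0821]
tool_rot: [-1.076, -2.951, 0.001]
contact_force: [0.2, 0.6, -0.1]
opening: 0.013
```

Request:
arm_command --rows "0 0 -1 0 0 0; 0 0 -2 0 0 0; 0 0 -2.5 0 0 0; 0 0 -2.5 0 0 0"

```text
t: 11.52
tool_pos: [0.2396, -0.4997, 0.082]
tool_rot: [-1.076, -2.95, -0.001]
contact_force: [-4.0, 8.7, 15.5]
opening: 0.013
```

Request:
arm_command --rows "0 0 0.3 0 0 0; 0 0 0.3 0 0 0; 0 0 0.3 0 0 0; 0 0 0.3 0 0 0; 0 0 0.3 0 0 0" --jaw 0.5

```text
t: 12.15
tool_pos: [0.2395, -0.4997, 0.082]
tool_rot: [-1.076, -2.95, -0.002]
contact_force: [0.7, -0.4, -0.7]
opening: 0.0431
```

Run:
```python
from h import *
M=BOX.as_matrix(); o=monitor.get_obs(); print(o["opening"],o["contact_force"])
# cap: tool y along box x; s=+-1
C=MOUTH-.0255*M[:,2]; print(C)
for s in(1,-1):
    y=s*M[:,0]; z=-M[:,2]; R=Ro.from_matrix(np.c_[np.cross(y,z),y,z]); go(C+.15*M[:,2],R)
# cap top seen in top view
t=cam("top"); f=t["frame"]; h=cv2.cvtColor(f,cv2.COLOR_RGB2HSV); m=((h[...,1]<60)&(h[...,2]>190)).astype(np.uint8); m[:,:360]=0;m[:,412:]=0;m[:190]=0;m[220:]=0
k,l,st,ce=cv2.connectedComponentsWithStats(m); i=1+st[1:,4].argmax(); print(st[i],ce[i])
P=np.argwhere(l==i)[:,::-1].astype(np.float32); r=cv2.boxPoints(cv2.minAreaRect(P))
top=MOUTH-.009*M[:,2]; W=onpl(t,np.r_[r,[ce[i]]],top,M[:,2]); print(((W-MOUTH)@M*1000).round(1)); print(W[-1])
```

```text
0.043074707712351626 [ 0.65431213 -0.4014603  -0.68521798]
[ 0.53472197 -0.24315501  0.09171635]
shift mm [220.3 251.5 139.6] turn deg [ 13.81 -27.52 -45.08] |F| [ 0.7 -0.4 -0.7] open 0.0431 t 12.15 q [-1.26  0.13  1.93 -0.    1.08 -2.13]
shift mm [220.3 251.5 139.6] turn deg [-33.77 -17.27 130.14] |F| [ 0.7 -0.4 -0.7] open 0.0431 t 12.15 q [-1.26  0.13  1.93 -0.    1.08 -2.13]
[374 197  30  16 394] [388.20812183 204.85279188]
[[ 26.   49.5  -9. ]
 [ 26.4 -47.1  -9. ]
 [-22.6 -51.2  -9. ]
 [-23.   46.8  -9. ]
 [  1.4  -0.   -9. ]]
[ 0.52772846 -0.24363699  0.10672164]
```

Request:
arm_command --rows "0 0 12 0 0 0; 0 0 35 0 0 0; 0 0 75 0 0 0; 20 20 120 0 0 0; 50 50 160 2 -4 -8; 80 85 170 4 -9 -16; 110 125 170 6 -13 -24; 140 160 170 9 -18 -32; 170 195 170 11 -22 -38; 200 225 160 13.8 -27.5 -45.1; 220 251.5 150 13.8 -27.5 -45.1; 220 251.5 140 13.8 -27.5 -45.1"

```text
t: 13.7
tool_pos: [0.4602, -0.2465, 0.2226]
tool_rot: [1.864, 2.0, 0.535]
contact_force: [-0.0, 0.2, 0.8]
opening: 0.0427
```

Request:
arm_command --rows "0 0 0 0 0 0; 0 0 0 0 0 0; 0 0 0 0 0 0" --jaw 0.68

```text
t: 14.08
tool_pos: [0.4602, -0.2475, 0.2234]
tool_rot: [1.864, 1.998, 0.535]
contact_force: [-1.1, 1.3, -0.5]
opening: 0.0579
```

```bash
cat >> h.py <<'E'
def toolX(B): # tool y along B.x
    M=B.as_matrix(); y=M[:,0]; z=-M[:,2]; return Ro.from_matrix(np.c_[np.cross(y,z),y,z])
E
python3 - <<'E'
from h import *
M=BOX.as_matrix(); C=MOUTH-.0255*M[:,2]
go(C+.1005*M[:,2],toolX(BOX)); go(C+.0705*M[:,2],toolX(BOX))
t=cam("top");s=cam("side")
f=lambda d,x,y,w,h,k:cv2.resize(d["frame"][y:y+h,x:x+w,::-1],(w*k,h*k),interpolation=cv2.INTER_CUBIC)
px=proj(t,[.24,-.50,0])[0].astype(int); print(px)
cv2.imwrite("pics/c1.png",np.hstack([f(t,px[0]-60,px[1]-115,100,150,4),f(s,310,190,100,150,4)]))
E
```

```text
shift mm [ 24.4   1.  -44.6] turn deg [ 0.11  0.07 -0.13] |F| [-1.1  1.3 -0.5] open 0.0579 t 14.07 q [-0.79 -0.33  2.14  0.46  1.02 -1.04]
shift mm [ 39.4   2.  -70.6] turn deg [ 0.11  0.07 -0.13] |F| [-1.1  1.3 -0.5] open 0.0579 t 14.07 q [-0.79 -0.33  2.14  0.46  1.02 -1.04]
[459 289]
```

View pics/c1.png

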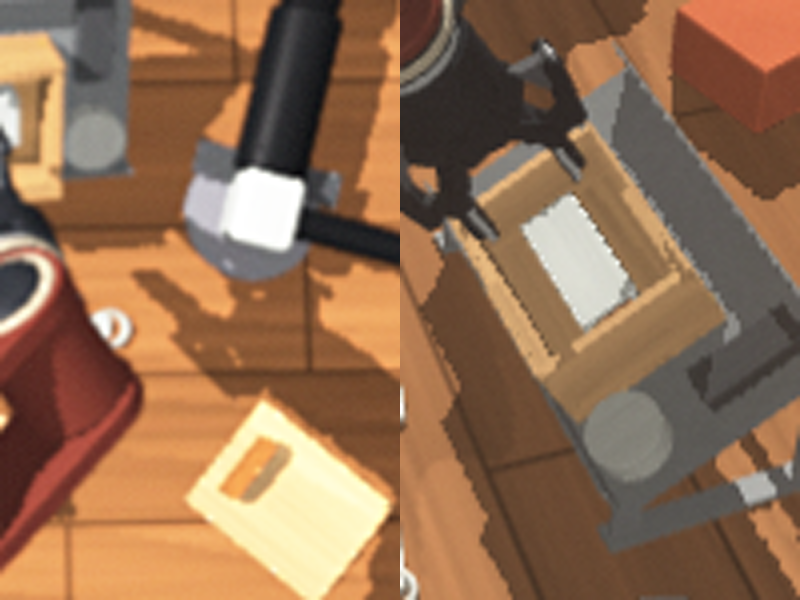

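c1 shows the lid lying flat on open bench at about (290,500), clear of the spanner and grinder. In the side half the fingers are above the cap, whose top-face corners are (523,228), (575,195), (637,290) and (585,328).

Run:
```python
from h import *
s=cam("side"); M=BOX.as_matrix(); top=MOUTH-.009*M[:,2]
pts=[(123,228),(175,195),(237,290),(185,328)]
px=np.array(pts)/4+[310,190]-.4
W=onpl(s,px,top,M[:,2]); print(((W-MOUTH)@M*1000).round(1), (((W-MOUTH)@M).mean(0)*1000).round(1))
```

```text
[[-19.9  46.3  -9. ]
 [ 21.8  43.4  -9. ]
 [ 21.5 -51.6  -9. ]
 [-19.7 -52.4  -9. ]] [ 0.9 -3.6 -9. ]
```

Request:
arm_command --rows "6 0.2 -11 0.1 0 -0.1; 12 0.5 -22 0.1 0 -0.1; 18 0.8 -33 0.1 0 -0.1; 24.4 1 -44.6 0.1 0 -0.1; 24.4 1 -44.6 0.1 0 -0.1"

```text
t: 14.85
tool_pos: [0.4844, -0.2454, 0.1764]
tool_rot: [1.869, 2.0, 0.537]
contact_force: [0.2, 0.0, 0.4]
opening: 0.0578
```

Request:
arm_command --rows "4 0.3 -7 0 0 0; 8 0.5 -14 0 0 0; 12 0.8 -20 0 0 0; 15.5 1 -26 0 0 0; 15.5 1 -26 0 0 0; 15.5 1 -26 0 0 0"

```text
t: 15.6
tool_pos: [0.5, -0.2446, 0.1517]
tool_rot: [1.867, 2.001, 0.537]
contact_force: [-12.0, 2.6, 10.2]
opening: 0.058
```

Request:
arm_command --rows "0 0 0 0 0 0; 0 0 0 0 0 0; 0 0 0 0 0 0; 0 0 0 0 0 0" --jaw 0 --squeeze 40

```text
t: 16.1
tool_pos: [0.5006, -0.2453, 0.153]
tool_rot: [1.866, 1.999, 0.536]
contact_force: [-4.5, 0.1, 7.7]
opening: 0.0412
```

Run:
```python
from h import *
M=BOX.as_matrix(); o=monitor.get_obs(); print((np.array(o["tool_pos"])-MOUTH)@M*1000, o["contact_force"]@M,o["opening"])
```

```text
[ 1.0343603   0.08547246 44.64140353] [-0.04850638  0.42561337  8.95958301] 0.04124675365265696
```

Request:
arm_command --rows "-1 0 1.7 0 0 0; -2 0 3.5 0 0 0; -5 0 8.7 0 0 0; -10 -0.5 17 0 0 0; -10 -0.5 17 0 0 0"

```text
t: 16.73
tool_pos: [0.4907, -0.2463, 0.1712]
tool_rot: [1.864, 1.998, 0.536]
contact_force: [-0.6, -0.4, -1.1]
opening: 0.041
```

Request:
arm_command --rows "-10 -1 17 0 0 0; -22 -1 38 0 0 0; -36 -2 62 0 0 0; -50 -3 87 0 0 0; -50 -3 87 0 0 0"

```text
t: 17.35
tool_pos: [0.4411, -0.2502, 0.261]
tool_rot: [1.86, 1.994, 0.534]
contact_force: [0.6, 0.5, -0.8]
opening: 0.0408
```

Run:
```python
from h import *
go([.5598,.2365,.29],toolX(VICE))
```

```text
shift mm [118.7 486.7  29. ] turn deg [-1.86 30.24  0.33] |F| [ 0.6  0.5 -0.8] open 0.0408 t 17.35 q [-0.83 -0.41  2.14  0.45  1.1  -1.04]
```

Request:
arm_command --rows "5 25 20 0 0 0; 10 65 40 0 3 0; 15 110 45 -0.3 6 0; 25 155 45 -0.6 10 0; 35 200 45 -0.9 14 0.1; 50 245 45 -1.2 18 0.2; 65 290 45 -1.4 22 0.2; 80 335 45 -1.6 26 0.3; 95 380 40 -1.8 30.2 0.3; 110 425 35 -1.86 30.2 0.3; 118.7 465 29 -1.86 30.2 0.3; 118.7 486.7 29 -1.86 30.2 0.3"

```text
t: 18.85
tool_pos: [0.5593, 0.2385, 0.2871]
tool_rot: [-2.134, -2.304, 0.004]
contact_force: [-0.6, -0.4, -1.4]
opening: 0.0412
```

Request:
arm_command --rows "0 0 0 0 0 0; 0 0 0 0 0 0"

```text
t: 19.1
tool_pos: [0.5591, 0.2378, 0.2865]
tool_rot: [-2.134, -2.303, 0.006]
contact_force: [-0.7, 0.0, -0.8]
opening: 0.041
```

Run:
```python
from h import *
go([.5598,.2365,.29],toolX(VICE))
t=cam("top");s=cam("side")
np.save("t3.npy",t,allow_pickle=True);np.save("s3.npy",s,allow_pickle=True)
def c(d,x,y,w,h,k): 
    I=cv2.resize(d["frame"][y:y+h,x:x+w,::-1],(w*k,h*k),interpolation=cv2.INTER_LANCZOS4)
    for i in range(0,w,10): cv2.putText(I,str(x+i),(i*k,10),0,.35,(255,255,0),1)
    for i in range(0,h,10): cv2.putText(I,str(y+i),(0,i*k+4),0,.35,(255,255,0),1)
    return I
cv2.imwrite("pics/v1.png",np.hstack([c(t,205,140,60,75,6),c(s,280,90,70,75,6)])[:,:800])
```

```text
shift mm [ 0.7 -1.3  3.5] turn deg [ 0.09 -0.22 -0.07] |F| [-0.7  0.  -0.8] open 0.041 t 19.1 q [ 0.28  0.02  1.67 -0.    1.45  0.2 ]
```

View pics/v1.png

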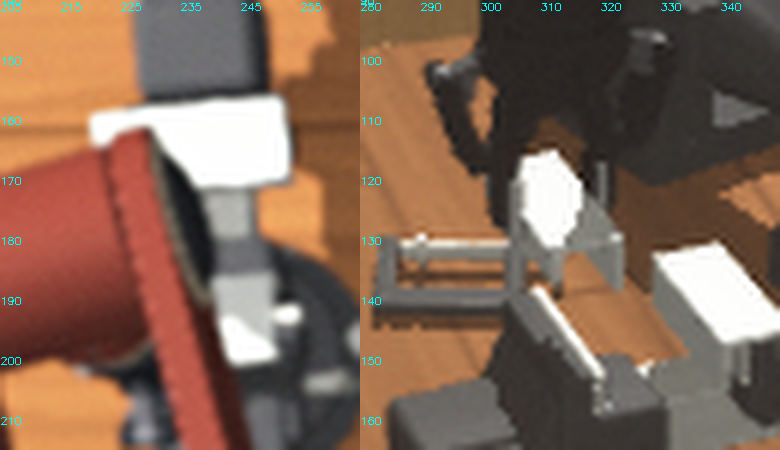

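v1 shows the cap held level above the jaw. In the side half the near end's corners are about (548,248) and (622,238), with the deep skirt on the gap side. In the top half the near end's right edge runs from (270,275) to (277,362).

Run:
```python
from h import *
t=np.load("t3.npy",allow_pickle=True).item();s=np.load("s3.npy",allow_pickle=True).item()
o=monitor.get_obs(); p=np.array(o["tool_pos"]); V=VICE.as_matrix(); z=p[2]-.0536
print("rel to tcp, vice axes mm")
f=lambda W:((W-p)@V*1000).round(1)
print("S",f(onplane(s,[(310.8,130.8),(323.2,129.2)],z)))
e,r=edge(t,(249.8,187),(250.8,199),2,-1); print(r,"T",f(onplane(t,e,z)))
e,r=edge(t,(242,200.5),(249,199.5),2,-1); print(r,"T front",f(onplane(t,e,z)),f(onplane(t,e,z-.019)))
for P in (onplane(s,[(319.7,151.9)],.15),onplane(t,[(254.5,192)],.15)): print("jaw -y far corner",((P-JAW)@V*1000).round(1))
print("pred cap -y top corners in side", proj(s,p+np.array([[-.021,-.05,z-p[2]],[.021,-.05,z-p[2]],[.021,-.05,z-p[2]-.033]])@V.T).round(1))
```

```text
rel to tcp, vice axes mm
S [[-21.8 -46.2 -53.6]
 [ 18.6 -50.8 -53.6]]
0.10321508760997627 T [[ 15.1 -51.  -53.6]
 [-21.1 -50.8 -53.6]]
0.12034269186616775 T front [[-24.5 -24.4 -53.6]
 [-22.6 -45.4 -53.6]] [[-22.7 -21.3 -72.6]
 [-20.8 -42.6 -72.6]]
jaw -y far corner [[  8. -47.   0.]]
jaw -y far corner [[  7.8 -50.4  -0. ]]
pred cap -y top corners in side [[311.5 131.3]
 [323.8 128.9]
 [323.6 138. ]]
```

Request:
arm_command --rows "1 -1.8 0 0.1 -0.2 0; 1 -1.8 -10 0.1 -0.2 0; 1 -1.8 -22 0.1 -0.2 0; 1 -1.8 -34 0.1 -0.2 0; 1 -1.8 -44 0.1 -0.2 0; 1 -1.8 -48 0.1 -0.2 0; 1 -1.8 -48 0.1 -0.2 0"

```text
t: 20.08
tool_pos: [0.5602, 0.2356, 0.2388]
tool_rot: [-2.136, -2.304, -0.001]
contact_force: [-0.7, 0.3, -1.1]
opening: 0.0412
```

Run:
```python
from h import *
go([.5600,.2360,.2086],toolX(VICE))
t=cam("top");s=cam("side")
def c(d,x,y,w,h,k): 
    I=cv2.resize(d["frame"][y:y+h,x:x+w,::-1],(w*k,h*k),interpolation=cv2.INTER_LANCZOS4)
    for i in range(0,w,10): cv2.putText(I,str(x+i),(i*k,10),0,.35,(255,255,0),1)
    for i in range(0,h,10): cv2.putText(I,str(y+i),(0,i*k+4),0,.35,(255,255,0),1)
    return I
cv2.imwrite("pics/v2.png",np.hstack([c(t,225,165,38,50,8),c(s,290,115,60,50,8)])[:,:800])
```

```text
shift mm [ -0.2   0.4 -30.2] turn deg [-0.02  0.01 -0.03] |F| [-0.7  0.3 -1.1] open 0.0412 t 20.07 q [0.28 0.06 1.72 0.   1.37 0.2 ]
```

View pics/v2.png

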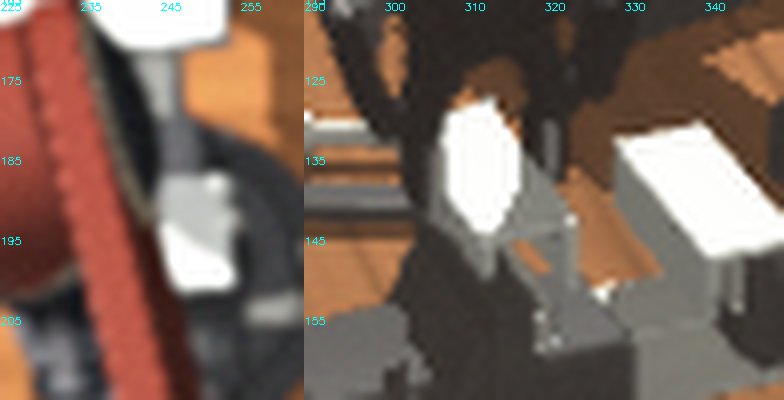

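v2 shows the deep skirt at (572,225–300) lowered on the gap side and the short skirt at (485,260) on the near side, with no contact force. I'll lower on.

Request:
arm_command --rows "0 0 -4 0 0 0; 0 0 -8 0 0 0; 0 0 -12 0 0 0; 0 0 -16 0 0 0; 0 0 -20 0 0 0; 0 0 -20 0 0 0"

```text
t: 20.92
tool_pos: [0.5603, 0.2356, 0.2191]
tool_rot: [2.136, 2.304, 0.001]
contact_force: [0.4, 0.1, -1.6]
opening: 0.0413
```

Request:
arm_command --rows "0 0 -3 0 0 0; 0 0 -6 0 0 0; 0 0 -8.5 0 0 0; 0 0 -9.5 0 0 0; 0 0 -9.5 0 0 0"

```text
t: 21.55
tool_pos: [0.5603, 0.2356, 0.2096]
tool_rot: [2.136, 2.304, 0.001]
contact_force: [-0.2, 0.1, -1.6]
opening: 0.0413
```

Request:
arm_command --rows "0 0 -0.7 0 0 0; 0 0 -1.5 0 0 0; 0 0 -2 0 0 0; 0 0 -2 0 0 0"

```text
t: 22.05
tool_pos: [0.5605, 0.2357, 0.2089]
tool_rot: [2.136, 2.304, 0.002]
contact_force: [-2.7, -1.8, 6.2]
opening: 0.041
```

Request:
arm_command --rows "0 0 -1 0 0 0; 0 0 -1.5 0 0 0; 0 0 -1.5 0 0 0"

```text
t: 22.42
tool_pos: [0.5606, 0.2357, 0.2089]
tool_rot: [2.136, 2.304, 0.002]
contact_force: [-5.7, -0.9, 7.3]
opening: 0.0412
```

Request:
arm_command --rows "0 0 0.3 0 0 0; 0 0 0.3 0 0 0; 0 0 0.3 0 0 0; 0 0 0.3 0 0 0" --jaw 0.64

```text
t: 22.92
tool_pos: [0.5605, 0.2357, 0.2089]
tool_rot: [2.136, 2.304, 0.001]
contact_force: [0.4, -0.2, 0.4]
opening: 0.0546
```

Request:
arm_command --rows "0 0 5 0 0 0; 0 0 15 0 0 0; 0 0 30 0 0 0; 0 0 50 0 0 0; -20 0 80 0 0 0; -60 0 110 0 0 0; -110 20 130 0 0 0; -160 60 130 0 0 0; -180 120 130 0 0 0; -180 180 130 0 0 0; -180 200 130 0 0 0; -180 200 130 0 0 0"

```text
t: 24.42
tool_pos: [0.3805, 0.4364, 0.3397]
tool_rot: [2.134, 2.305, 0.002]
contact_force: [1.2, -0.4, -0.4]
opening: 0.0546
```

Run:
```python
from h import *
t=cam("top");s=cam("side"); o=monitor.get_obs(); print(o["t"],o["contact_force"],o["tool_pos"])
def c(d,x,y,w,h,k): return cv2.resize(d["frame"][y:y+h,x:x+w,::-1],(w*k,h*k),interpolation=cv2.INTER_LANCZOS4)
A=np.hstack([c(t,205,150,65,60,6),c(s,285,120,66,60,6)])
B=np.hstack([c(t,0,0,640,400,1),np.zeros((400,A.shape[1]-640,3),np.uint8)])[100:330]
cv2.imwrite("pics/f1.png",np.vstack([A,B]))
V=VICE.as_matrix()
np.save("t4.npy",t,allow_pickle=True);np.save("s4.npy",s,allow_pickle=True)
c0=JAW+[0,0,.005]
K=np.array([[sx*.021,sy*.05,0] for sx,sy in((-1,-1),(1,-1),(1,1),(-1,1))])
for n,d in(("T",t),("S",s)):
    P=proj(d,c0+K@V.T); print(n,P.round(1).tolist())
    pol=1 if False else None
    for i in range(4):
        best=[]
        for pol in(1,-1):
            e,r=edge(d,P[i],P[(i+1)%4],2.5,pol); W=(onplane(d,e,.155)-c0)@V*1000; best.append((round(r,2),W[:,:2].round(1).tolist()))
        print(n,i,best)
```

```text
24.525 [ 0.05176048 -0.62336982  0.1795165 ] [0.38086857 0.43488831 0.33939868]
T [[254.9, 200.9], [253.8, 187.7], [222.3, 190.5], [223.3, 203.7]]
T 0 [(np.float64(1.62), [[-15.3, -60.6], [17.2, -42.9]]), (np.float64(0.18), [[-21.0, -51.3], [21.0, -51.9]])]
T 1 [(np.float64(0.22), [[16.7, -50.1], [15.4, 49.8]]), (np.float64(0.15), [[24.6, -49.9], [24.0, 50.1]])]
T 2 [(np.float64(0.3), [[19.0, 40.2], [-21.4, 47.9]]), (np.float64(0.12), [[21.0, 52.9], [-21.0, 51.8]])]
T 3 [(np.float64(0.1), [[-28.0, 49.9], [-28.6, -50.0]]), (np.float64(0.15), [[-21.6, 50.0], [-22.2, -50.0]])]
S [[311.8, 152.8], [323.7, 150.3], [312.6, 135.6], [301.0, 137.9]]
S 0 [(np.float64(0.58), [[-20.2, -48.0], [15.0, -63.8]]), (np.float64(0.16), [[-21.5, -52.3], [21.2, -49.4]])]
S 1 [(np.float64(0.44), [[23.1, -48.6], [21.7, 50.5]]), (np.float64(0.09), [[22.3, -49.1], [22.4, 51.0]])]
S 2 [(np.float64(0.64), [[21.5, 67.8], [-21.1, 40.5]]), (np.float64(0.12), [[21.7, 52.7], [-20.3, 52.7]])]
S 3 [(np.float64(0.76), [[-12.6, 54.1], [-21.1, -50.1]]), (np.float64(0.07), [[-21.0, 50.0], [-21.2, -50.1]])]
```

View pics/f1.png

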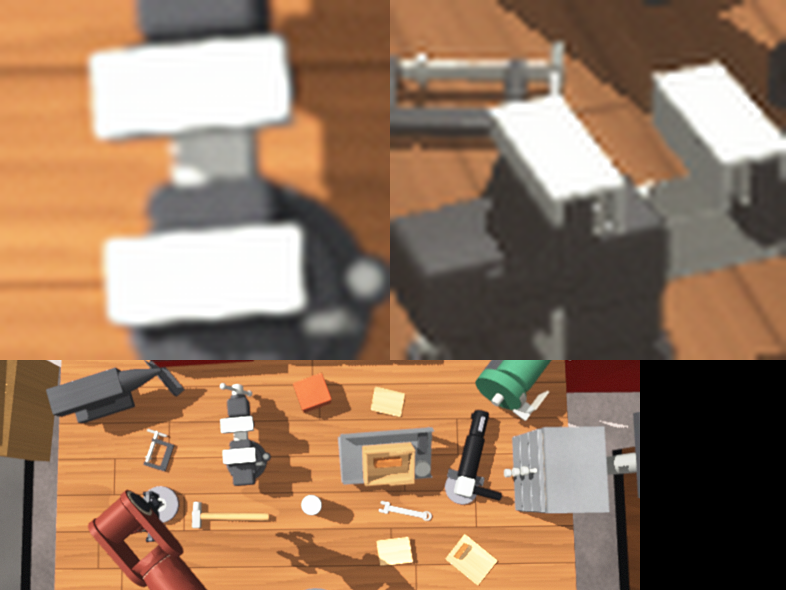

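f1 shows the cap level on the bare jaw at (205,275), matching the other jaw's cap. The lid lies flat at (470,560), and the box is open with the bystanders undisturbed. Both views put the cap's top within about 2 mm of its seated position, so I'm handing in.

```bash
python3 -c "
from h import *
print(workorder.finish_job())"
```

```text
the job is handed in; nothing more can be done
None
```

The job is done and handed in at about 24.5 s of the 61 s allowed. I lifted the lid's end over the lip, slid it out and laid it flat on open bench. Then I lowered the cap onto the bare jaw, deep skirt in the gap, and released it with the arm clear.

**Cap seating:** The arm met contact at TCP height 208.9 mm, where 208.6 was predicted for fully down. In the last pictures, edges cast onto the seated height (155 mm) put the cap within about 1–2 mm of centred, across and along the jaw, in both views.

**Disagreements:**
- The jaw's centre differed by about 1–2 mm between the two cameras, so I used the mean.
- There was a brief unexplained touch of about 16 N while reaching into the box for the cap, below the 40 N limit.

**Bystanders:** They looked undisturbed in the last top view; I checked them by eye only.

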